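# Free the clipped sample rack with the lever and hold it up level

### The job

On the sampling desk, take the flat lever out of its metal holder and use its blade, never the gripper itself, to push the snap clip at the end of the sample rack's dock outward until it stands well open, then put the lever back in its holder as it was. Then take the rack by its top handle, lift it straight up about 10 cm above its dock, and finish while holding it there, still and level, with the clip still open and all the tubes in their wells; do not tip the rack or knock the other things on the desk about.

Things in the scene. Friction and masses are not known exactly. Their poses are not given: they have to be found in the camera images.
- dock: Fixed grey plastic dock: base plate 200 x 100 x 8 mm with low lips (tops at 16 mm) around the rack's foot. Origin on the table surface, under the centre of the seated rack; z up. Its +x (long axis) points from the rack to the clip; the plate runs from x = -80 to +120 mm. The clip's hinge lies at x = 100 mm, 16 mm high, parallel to y; the shut clip's inner face at x = 97.5 mm.
- clip_push (a point): Point on the black snap clip's inner face (towards the rack) for the blade to push; moves with it; 52 mm high when shut. x outward, z up the plate. Upright plate 36 wide, 5 thick, top at 74 mm. Its 13.5 mm nose (top 6 mm below this point) reaches over the rack's tongue; above it two guide cheeks, 28 apart, 10 deep. 32 mm free from face to rack's end wall.
- clip (a joint): Angle of the snap clip, rad: 0 = shut (upright, over the rack's tongue), grows as the plate is pushed outward (dock +x), stop at 0.8. Hinged at its foot, 36 mm below the push point; stiff friction of about 0.12 N m (some 3 to 4 N at the push point); stays where it is left. Its nose clears the rack's tongue from 0.33; well open means more than 0.4.
- rack: Loose white plastic tube rack with a top handle, about 0.3 kg. Origin: centre of its underside, z up, seated 8 mm above the table; axes as the dock's when seated. Box 130 (x) x 70 (y) x 50 mm high with 6 x 3 wells; at its +x end a tongue 36 mm wide reaches out to x = 90 mm, its top at 30.5 mm. Seated with 2.5 mm play on every side.
- rack_grip (a point): Centre of the rack's handle bar, 128 mm above the rack's underside: a bar 132 mm long (along the rack's x), 14 mm thick (y) and 20 mm high, on end posts at x = +-63.5 mm. Under it are 68 mm of free height above the wells, but tube caps beside it reach 79 mm above the rack's underside.
- lever: Loose lever tool, 120 mm long, 60 g, standing upright in its holder. Origin: the tip (lower end) of its blade, z up towards the handle. Steel blade 60 mm long, 4 mm thick (x), 14 mm wide (y; 10 mm over the last 12 mm); above it a black handle 18 mm (x) x 28 mm (y) x 60 mm, whose lower shoulder rests on the holder's top. In the holder its tip is 4 mm above the table.
- lever_grip (a point): Point inside the lever's handle to grasp it, 87 mm above the blade's tip, 27 mm above the shoulder (and 33 mm below the handle's top).
- holder: Fixed aluminium block 54 (x) x 60 (y) x 64 mm high with a through slot 10 (x) x 20 mm (y) in the middle of its top, for the lever's blade. Origin under the slot on the table; z up.
- tube0: Loose capped sample tube, 76 mm long, 15 mm diameter (cap 17.6 mm), 15 g, standing in a well of the rack. Origin: its foot, z along it.
- tube1: Loose capped sample tube, 76 mm long, 15 mm diameter (cap 17.6 mm), 15 g, standing in a well of the rack. Origin: its foot, z along it.
- tube2: Loose capped sample tube, 76 mm long, 15 mm diameter (cap 17.6 mm), 15 g, standing in a well of the rack. Origin: its foot, z along it.
- tube3: Loose capped sample tube, 76 mm long, 15 mm diameter (cap 17.6 mm), 15 g, standing in a well of the rack. Origin: its foot, z along it.
- pump_bottle: Bystander: hand sanitiser pump bottle, 45 x 75 x 167 mm high, origin under its centre.
- phone: Bystander: phone lying flat, 150 x 72 x 9 mm, origin under its centre.
- pen_a: Bystander: black pen lying on the desk, 135 mm long, 9 mm thick, origin under its middle.
- pen_b: Bystander: grey pen lying on the desk, 135 mm long, 9 mm thick, origin under its middle.
- label_roll: Bystander: roll of labels lying flat, 52 mm diameter, 30 mm high, origin under its centre.
- swab_carton: Bystander: open carton of swab packets, 180 x 110 x 110 mm high, origin under its centre.
- glove_box: Bystander: box of gloves, 120 x 230 x 61 mm high, origin under its centre.
There are look-alikes about, which are no part of the job. Of the things like the lever, leave any that is orange; of the rest the larger one is meant.

How it is judged:
By the outcome, as a careful person would: the job done as asked, in the order asked, and still so for the second after the job is handed in, while the arm keeps its last pose, push and grip.
It also fails if it takes over 64 s, if anything falls off the work surface, if the arm or the gripper's body presses on something with over 40 N, if the wrist force passes 120 N, or if a joint passes its speed limit or range.

### The arm

A 7-joint arm with a two-finger parallel gripper is mounted at the origin on the work surface. World frame = base frame: x ahead of the robot, y to its left, z up, the work surface at z = 0. Lengths are in m, angles in rad, forces in N, time in s.
With the tool pointing down it reaches from about 0.4 to 0.85 m from the base axis. Payload 4.5 kg.
Tool frame: the origin (TCP) lies where the fingers leave the gripper's body, on its centre line; the fingertips stand 64 mm ahead of it and the grasp point (between the pads) lies 45 mm ahead of it; z points along the fingers, y is the direction in which the jaws open and shut (so a half turn about z gives the same grasp; the last joint's range is limited). The gripper opens to 88 mm and grips with 3 to 60 N. Pads are 18 mm wide; open, the fingers measure 123 mm over their backs; the gripper's body (75 mm by 187 mm) begins 45 mm behind the grasp point.
Start: joints at [1.212, 0.689, -0.195, 1.565, 0.157, 0.902, -0.215], TCP at [0.239, -0.577, 0.303] pointing down, gripper open.
Joint ranges: [-3.01, 3.01], [-0.46, 2.08], [-1.47, 1.51], [0.13, 2.56], [-1, 4.14], [0.04, 2.09], [-2.66, 2.66]. Speed limits (rad/s): [2.57, 2.57, 3.14, 3.14, 3.14, 3.14, 3.14].

### API

Orientations are given as a unit quaternion [x, y, z, w].
In Python, from plant import monitor, snapshot, workorder, finder gives the robot as it stands.
- The arm moves only by the tool carry_out, never from a script. Its argument "motion" is one flat list of numbers, 6 for each row, row after row: the shift along the tool's x, y, z in cm, then the turn, a rotation vector about the tool's x, y, z in rad. In form: [x, y, z, rx, ry, rz, x, y, z, rx, ry, rz, ...]. A call has 1 to 8 rows; each row shifts and turns the commanded pose from where the row before left it, along the tool's axes as they then stand; what a row does not reach is not made up. A row lasts 1/8 s, in which the tool goes at most 62.5 mm and 10.7 degrees, less where a joint would pass 70% of its speed; a pose out of reach is approached as far as the arm can. A call with a gripper value outside its range is refused whole. "hand" is the finger opening in cm, from 0 to 8.81, set as the call begins (left out, the last holds). The fingers move at their own pace and stop on an object; "grip_force" is the grip in N (left out, the last holds). Time passes only in rows, so rows that do not move let the fingers close. It gives the time, the measured TCP pose, the force and the opening at its end, in the units of the state.
- monitor.get_state(): the state, without advancing time (a new reading comes with each control period).
- snapshot(name): name is "side" or "top" or "wrist"; returns a dict with "frame" (480x640x3 uint8, red, green, blue), "range_z" (480x640 float32, m along the optical axis (not along the pixel's ray), 0 where there is no reading), "fx", "fy", "cx", "cy" (pixels), "D" ([k1, k2, p1, p2, k3] as OpenCV has them; the pictures are not rectified), "rvec" (rotation vector, rad) and "tvec" (3), from world to camera coordinates, as OpenCV has them; the wrist camera has in their place "hand_eye" (4x4, takes a point from camera to tool coordinates, whose origin is the TCP and whose axes are the flange's). Camera axes: x right, y down, z forward; pixel columns grow to the right and rows downward; lengths in m; the calibration is good to about 2 mm. A picture is of the moment at which its call begins: read the wrist's pose just before it.
- workorder.finish_job(): hands the job in, once; it reports no verdict.
Trained networks look in a picture, given as the dict that the camera call returned (one of the last four; its "shot" number tells which), for a name from the list of things; names that differ only in an ending like _2 or _b are one class to them, and where a whole thing is asked for, a point or a joint stands for the part that bears it (a point fixed in the world has none). Each returns a list of dicts, best first, with "p" (0 to 1); they miss things now and then, are a little off and sometimes report something else, mostly with a low value. They report only what shows in the picture. A call takes as long as a camera call. They do not tell look-alikes from the thing itself.
- finder.masks_of(picture, thing): "pixels" (480x640 bool, what is visible of it) and "extent" ([left, top, right, bottom] in pixels, round what is visible of it).
The state is a dict: "clock": time; "q": joint angles; "qd": joint speeds; "joint_torque": joint torques, N m; "tool_pos": TCP position; "eef_rot": TCP orientation; "contact_force": force on the tool from outside, world axes, zero at the start; "moment": the same for the moment, N m; "opening": opening from 0.0 (shut) to 1.0 (fully open).
Only numpy, scipy, OpenCV 4.12 (cv2) and the standard library are available. Lean on these libraries where they do the work, as an engineer would, in place of code of your own. Each camera call takes 0.05 s, during which the arm holds its last target. There are 200 camera calls.

## Working session

There is one attempt and no reset: what is moved stays moved. The work goes in short steps, Python scripts to look and compute and a tool call to move; the robot and the scene stay as the last step left them, time stands still between calls to the robot, and variables do not carry over. Pictures are saved under pics/ and viewed, about 8 in all and at most 12, crops included, and the job is handed in when it is done.

Besides the shell and the picture viewer there is one more tool, called after "Request:" in YAML: its name, and indented under it one key for each argument. carry_out: Moves the arm, as the interface text tells. Its arguments: {"type":"object","properties":{"motion":{"type":"array"},"hand":{"type":"number"},"grip_force":{"type":"number"}},"required":["motion"]}

```bash
mkdir -p pics; cat > h.py <<'E'
import numpy as np, cv2
from scipy.spatial.transform import Rotation as R
from plant import monitor, snapshot, workorder, finder
def T_wc(s, st=None):
    M=np.eye(4)
    if 'hand_eye' in s:
        T=np.eye(4);T[:3,:3]=R.from_quat(st['eef_rot']).as_matrix();T[:3,3]=st['tool_pos'];return T@np.array(s['hand_eye'])
    M[:3,:3]=cv2.Rodrigues(np.array(s['rvec'],float))[0];M[:3,3]=np.ravel(s['tvec']);return np.linalg.inv(M)
def cloud(s,st=None):
    K=np.array([[s['fx'],0,s['cx']],[0,s['fy'],s['cy']],[0,0,1]])
    u,v=np.meshgrid(np.arange(640.),np.arange(480.))
    n=cv2.undistortPoints(np.stack([u,v],-1).reshape(-1,1,2),K,np.array(s['D'],float)).reshape(480,640,2)
    z=s['range_z'];P=np.dstack([n[...,0]*z,n[...,1]*z,z]);M=T_wc(s,st)
    W=P@M[:3,:3].T+M[:3,3];W[z<=0]=np.nan;return W
def proj(s,p,st=None):
    K=np.array([[s['fx'],0,s['cx']],[0,s['fy'],s['cy']],[0,0,1]]);M=np.linalg.inv(T_wc(s,st))
    return cv2.projectPoints(np.array(p,float).reshape(-1,1,3),cv2.Rodrigues(M[:3,:3])[0],M[:3,3],K,np.array(s['D'],float))[0].reshape(-1,2)
def save(im,n): cv2.imwrite('pics/'+n,cv2.cvtColor(im,cv2.COLOR_RGB2BGR))
E
python3 - <<'E'
from h import *
st=monitor.get_state();print({k:np.round(v,3) for k,v in st.items()})
for n in ['top','side']:
    s=snapshot(n);W=cloud(s);save(s['frame'],n+'0.png')
    for t in ['lever','holder','dock','rack','clip','tube0','label_roll','phone','pump_bottle','swab_carton','glove_box','pen_a']:
        for d in finder.masks_of(s,t)[:5]:
            if d['p']<.3: continue
            w=W[d['pixels']];w=w[~np.isnan(w[:,0])]
            print(n,t,round(d['p'],2),np.round(d['extent']),len(w),np.round(np.median(w,0),3) if len(w) else'', np.round(np.percentile(w,98,axis=0),3) if len(w) else '')
E
```

```text
{'clock': np.float64(0.0), 'q': array([ 1.212,  0.69 , -0.195,  1.566,  0.157,  0.903, -0.215]), 'qd': array([-0.001, -0.001, -0.   , -0.002,  0.   ,  0.   ,  0.001]), 'joint_torque': array([ 0.0000e+00, -5.2756e+01, -1.2670e+00, -1.5343e+01, -5.3000e-02,
        7.0000e-03,  0.0000e+00]), 'tool_pos': array([ 0.239, -0.577,  0.302]), 'eef_rot': array([ 0.981,  0.195, -0.   , -0.001]), 'contact_force': array([ 1.559, -0.138,  0.423]), 'moment': array([-0.035,  0.017,  0.025]), 'opening': np.float64(1.003)}
top lever 0.89 [113. 262. 144. 278.] 345 [0.552 0.276 0.103] [0.568 0.305 0.121]
top lever 0.7 [415. 231. 420. 287.] 235 [ 0.514 -0.314  0.007] [ 0.574 -0.3    0.011]
top holder 0.75 [126. 295. 172. 331.] 770 [0.46  0.242 0.062] [0.498 0.285 0.067]
top dock 0.65 [424. 132. 517. 230.] 7187 [ 0.647 -0.427  0.1  ] [ 0.745 -0.357  0.112]
top dock 0.61 [243. 212. 340. 277.] 1542 [0.554 0.011 0.008] [0.624 0.051 0.073]
top dock 0.56 [130. 303. 151. 318.] 247 [0.466 0.251 0.118] [0.479 0.264 0.126]
top rack 0.9 [261. 215. 329. 263.] 2299 [ 0.584 -0.061  0.049] [0.621 0.011 0.147]
top clip 
[... 1964 characters left out ...]
_roll 0.61 [220. 317. 246. 351.] 715 [0.637 0.148 0.026] [0.665 0.168 0.032]
side phone 0.67 [127. 342. 210. 403.] 2621 [0.688 0.275 0.008] [0.764 0.309 0.012]
side pump_bottle 0.7 [460. 168. 498. 244.] 1935 [ 0.357 -0.389  0.083] [ 0.395 -0.366  0.168]
side swab_carton 0.75 [324. 141. 411. 218.] 4729 [ 0.641 -0.385  0.091] [ 0.744 -0.359  0.112]
side swab_carton 0.41 [126. 343. 211. 404.] 2715 [0.688 0.276 0.008] [0.766 0.31  0.012]
side glove_box 0.65 [220. 188. 313. 274.] 5055 [ 0.748 -0.121  0.058] [ 0.826 -0.037  0.062]
side pen_a 0.67 [349. 354. 400. 397.] 299 [0.369 0.092 0.007] [0.384 0.147 0.012]
side pen_a 0.53 [373. 222. 423. 247.] 203 [ 0.514 -0.313  0.006] [ 0.575 -0.297  0.011]
```

```bash
python3 - <<'E'
import cv2
a=cv2.imread('pics/side0.png');b=cv2.imread('pics/top0.png')
c=cv2.resize(a[340:460,180:400],(800,436),interpolation=cv2.INTER_CUBIC)
cv2.imwrite('pics/crop1.png',c)
E
```

```text
(no output)
```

View pics/top0.png

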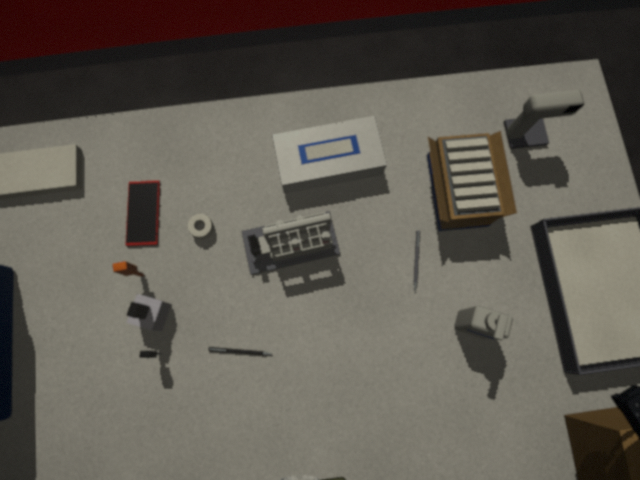

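View pics/crop1.png

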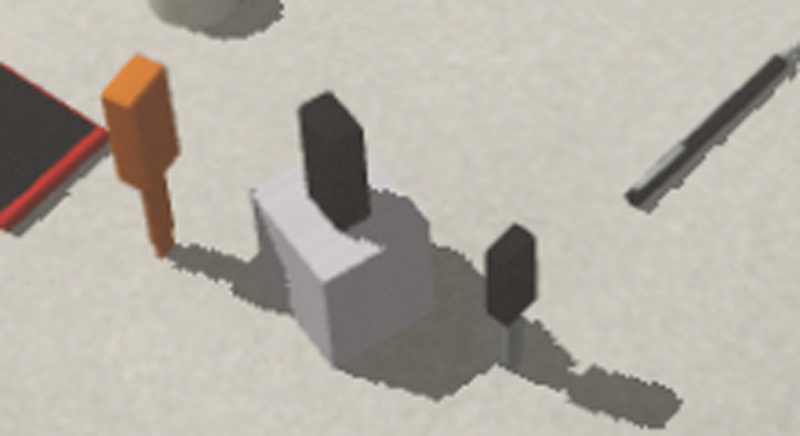

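The three lever-like things, in side-view pixels, are the orange one at (218,380), the black one in the holder at (273,385) and a small black one at (321,422). The black one in the holder is not orange and is the larger, and the crop confirms it. Next I'll measure the poses.

```bash
cat > m.py <<'E'
from h import *
def rect(P,name):
    r=cv2.minAreaRect(P[:,:2].astype(np.float32)*1000);b=cv2.boxPoints(r)
    e=b[1]-b[0],b[2]-b[1]
    print(name,len(P),'c',np.round(r[0],1),'sides',[ (round(float(np.linalg.norm(x)),1),round(float(np.degrees(np.arctan2(x[1],x[0])))%180,1)) for x in e])
E
python3 - <<'E'
from m import *
C=[];
for n in ['top','side']:
    s=snapshot(n);C.append(cloud(s).reshape(-1,3))
def box(W,lo,hi): return W[np.all((W>lo)&(W<hi),1)]
for i,W in enumerate(C+[np.vstack(C)]):
    W=W[~np.isnan(W[:,0])]
    rect(box(W,[.42,.21,.115],[.51,.30,.135]),f'{i}levertop')
    rect(box(W,[.42,.21,.075],[.51,.30,.135]),f'{i}leverhandle')
    rect(box(W,[.40,.19,.058],[.52,.31,.070]),f'{i}holdertop')
    rect(box(W,[.45,-.18,.004],[.66,.11,.02]),f'{i}dock')
    rect(box(W,[.45,-.18,.13],[.66,.11,.16]),f'{i}bar')
    c=box(W,[.5,.015,.06],[.66,.08,.08]);rect(c,f'{i}cliptop'); print(c[:,2].max())
    print('tubecaps',np.round(np.percentile(box(W,[.5,-.15,.08],[.66,.015,.1])[:,2],[50,98]),3))
E
```

```text
0levertop 148 c [468.2 256.6] sides [(26.3, 155.1), (18.8, 65.1)]
0leverhandle 265 c [468.1 256.3] sides [(26.4, 155.1), (19.4, 65.1)]
0holdertop 581 c [468.4 257.3] sides [(58.8, 157.3), (56.6, 67.3)]
0dock 1770 c [544.  -43.9] sides [(252.3, 95.7), (208.6, 5.7)]
0bar 608 c [588.6 -66.8] sides [(131.8, 95.9), (15.1, 5.9)]
0cliptop 86 c [577.8  27.4] sides [(14.9, 96.1), (36.5, 6.1)]
0.07644528125939243
tubecaps [0.086 0.095]
1levertop 201 c [467.2 257.8] sides [(27.8, 158.1), (18.9, 68.1)]
1leverhandle 495 c [467.9 257.9] sides [(29.4, 156.6), (19.4, 66.6)]
1holdertop 824 c [468.  256.7] sides [(63.4, 156.7), (54.8, 66.7)]
1dock 1429 c [543.5 -46.6] sides [(258.5, 92.0), (180.6, 2.0)]
1bar 468 c [587.5 -67.4] sides [(139.0, 95.4), (16.5, 5.4)]
1cliptop 167 c [577.6  27.4] sides [(19.6, 96.9), (38.3, 6.9)]
0.07681175617954783
tubecaps [0.086 0.098]
2levertop 349 c [467.3 257.3] sides [(28.2, 159.2), (19.7, 69.2)]
2leverhandle 760 c [467.5 257.5] sides [(29.1, 153.6), (20.6, 63.6)]
2holdertop 1405 c [468.2 256.8] sides [(63.0, 155.7), (56.4, 65.7)]
2dock 3199 c [545.7 -45.7] sides [(257.2, 95.0), (208.4, 5.0)]
2bar 1076 c [587.7 -67.4] sides [(139.0, 95.7), (16.9, 5.7)]
2cliptop 253 c [577.6  27.4] sides [(19.6, 96.9), (38.3, 6.9)]
0.07681175617954783
tubecaps [0.086 0.098]
```

```bash
cat > plan.py <<'E'
from h import *
import sys
def plan(wps, tilt=None, start=None):
    """wps: (grasp-point xyz mm, tool-y yaw deg, rows). Prints rounded rows, tool kept pointing down."""
    st=monitor.get_state();Rm=R.from_quat(st['eef_rot']);p=np.array(st['tool_pos'])
    out=[]
    for g,yaw,n in wps:
        a=np.radians(yaw);y=np.array([np.cos(a),np.sin(a),0]);z=np.array([0,0,-1.]);x=np.cross(y,z)
        Rt=R.from_matrix(np.stack([x,y,z],1));pt=np.array(g)/1000-.045*z
        for k in range(n):
            dr=np.round((Rm.inv()*Rt).as_rotvec()/(n-k),3 if n-k<2 else 2)
            if k==0 and (Rm.inv()*Rt).magnitude()>3: print('near half turn',dr)
            dp=np.round(Rm.as_matrix().T@(pt-p)*100/(n-k),2)
            if max(np.linalg.norm(dp)/6.25,np.linalg.norm(dr)/.187)>1: print('TOO FAST',dp,dr)
            p=p+Rm.as_matrix()@dp/100;Rm=Rm*R.from_rotvec(dr);out+=[*dp,*dr]
        
    for i in range(0,len(out),48): print([float(v) for v in out[i:i+48]])
    print('end tcp',np.round(p,4))
E
python3 - <<'E'
from plan import *
plan([([500,-150,260],20,8),([468,257,260],67,9)])
E
```

```text
TOO FAST [ 5.06 -3.69 -0.03] [ 0.    0.   -0.19]
TOO FAST [ 5.66 -2.67 -0.03] [ 0.    0.   -0.19]
TOO FAST [ 6.06 -1.55 -0.03] [ 0.    0.   -0.19]
TOO FAST [ 6.25 -0.38 -0.03] [ 0.    0.   -0.19]
TOO FAST [ 6.2   0.81 -0.03] [ 0.    0.   -0.19]
TOO FAST [ 5.94  1.97 -0.03] [ 0.    0.   -0.19]
TOO FAST [ 5.46  3.06 -0.02] [ 0.    0.   -0.19]
TOO FAST [ 4.79  4.03 -0.03] [ 0.     0.    -0.197]
[5.06, -3.69, -0.03, 0.0, 0.0, -0.19, 5.66, -2.67, -0.03, 0.0, 0.0, -0.19, 6.06, -1.55, -0.03, 0.0, 0.0, -0.19, 6.25, -0.38, -0.03, 0.0, 0.0, -0.19, 6.2, 0.81, -0.03, 0.0, 0.0, -0.19, 5.94, 1.97, -0.03, 0.0, 0.0, -0.19, 5.46, 3.06, -0.02, 0.0, 0.0, -0.19, 4.79, 4.03, -0.03, 0.0, 0.0, -0.197]
[4.37, 1.21, -0.0, -0.0, 0.0, -0.09, 4.24, 1.6, -0.0, -0.0, 0.0, -0.09, 4.08, 1.98, -0.0, -0.0, 0.0, -0.09, 3.89, 2.33, -0.0, -0.0, 0.0, -0.09, 3.67, 2.68, -0.0, -0.0, 0.0, -0.09, 3.41, 2.99, -0.0, -0.0, 0.0, -0.09, 3.13, 3.29, -0.0, -0.0, 0.0, -0.09, 2.82, 3.55, -0.0, -0.0, 0.0, -0.1]
[2.44, 3.82, -0.0, -0.0, 0.0, -0.09]
end tcp [0.468 0.257 0.305]
```

Request:
carry_out:
  motion: [5.6,0,0,0,0,-0.15,5.6,0,0,0,0,-0.15,5.6,0,0,0,0,-0.15,5.6,0,0,0,0,-0.15,5.6,0,0,0,0,-0.15,5.6,0,0,0,0,-0.15,5.6,0,0,0,0,-0.15,5.6,0,0,0,0,-0.15]
  hand: 6

```text
clock: 2.4
tool_pos: [0.4966, -0.2404, 0.3029]
eef_rot: [0.697, 0.717, 0.0, 0.001]
contact_force: [0.1, 0.0, -0.8]
opening: 0.68
```

```bash
python3 - <<'E'
from plan import *
plan([([468,257,230],67,10)])
E
```

```text
[4.98, -0.15, 0.28, 0.0, 0.0, -0.11, 4.97, 0.4, 0.28, 0.0, 0.0, -0.11, 4.89, 0.94, 0.28, 0.0, 0.0, -0.12, 4.75, 1.52, 0.28, 0.0, 0.0, -0.11, 4.55, 2.03, 0.28, 0.0, 0.0, -0.12, 4.27, 2.56, 0.28, 0.0, 0.0, -0.11, 3.97, 3.01, 0.28, 0.0, 0.0, -0.12, 3.58, 3.46, 0.27, 0.0, 0.0, -0.11]
[3.18, 3.84, 0.28, 0.0, 0.0, -0.12, 2.69, 4.19, 0.27, 0.001, 0.001, -0.112]
end tcp [0.468 0.257 0.275]
```

Request:
carry_out:
  motion: [4.98,-0.15,0.28,0,0,-0.11,4.97,0.4,0.28,0,0,-0.11,4.89,0.94,0.28,0,0,-0.12,4.75,1.52,0.28,0,0,-0.11,4.55,2.03,0.28,0,0,-0.12,4.27,2.56,0.28,0,0,-0.11,3.97,3.01,0.28,0,0,-0.12,3.58,3.46,0.27,0,0,-0.11]

```text
clock: 3.4
tool_pos: [0.4748, 0.1572, 0.2805]
eef_rot: [0.312, 0.95, 0.0, 0.0]
contact_force: [0.0, -0.1, 0.2]
opening: 0.683
```

Request:
carry_out:
  motion: [3.18,3.84,0.28,0,0,-0.12,2.69,4.19,0.27,0,0,-0.11,0,0,0,0,0,0,0,0,0,0,0,0]

```text
clock: 3.9
tool_pos: [0.4696, 0.2545, 0.2747]
eef_rot: [0.203, 0.979, -0.001, 0.0]
contact_force: [0.2, -0.1, 0.2]
opening: 0.68
```

```bash
python3 - <<'E'
from m import *
st=monitor.get_state();print(np.round(st['tool_pos'],4),R.from_quat(st['eef_rot']).as_matrix().round(3).tolist(),np.round(st['q'],2),st['opening'])
s=snapshot('wrist');W=cloud(s,st);save(s['frame'],'w1.png');W=W.reshape(-1,3);W=W[~np.isnan(W[:,0])]
def box(lo,hi): return W[np.all((W>lo)&(W<hi),1)]
rect(box([.42,.21,.118],[.51,.30,.130]),'levertop')
rect(box([.40,.19,.058],[.52,.31,.070]),'holdertop')
for i in [130,160]: pass
print(np.median(box([.455,.245,.11],[.48,.27,.14]),0))
E
```

```text
[0.4696 0.2545 0.2747] [[-0.917, 0.398, -0.0], [0.398, 0.917, -0.001], [-0.0, -0.001, -1.0]] [-0.15  0.7  -0.74  1.85  0.62  0.84 -0.04] 0.679808913614655
levertop 1172 c [467.9 258.3] sides [(27.5, 156.1), (17.7, 66.1)]
holdertop 3844 c [468.6 258. ] sides [(60.4, 157.1), (54.1, 67.1)]
[0.46667875 0.25888176 0.12382547]
```

View pics/w1.png

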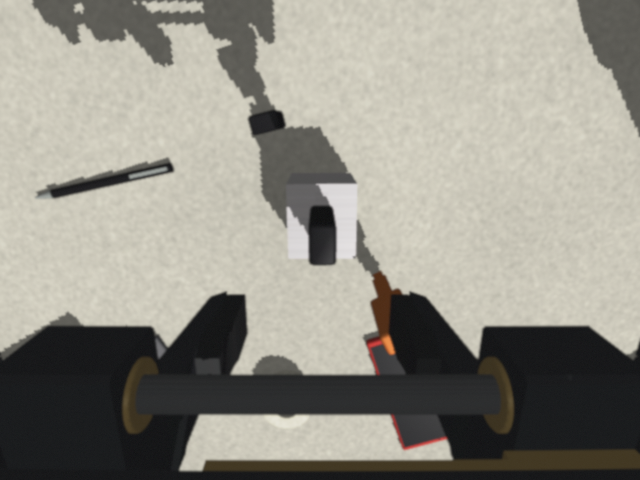

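The wrist view shows the black lever in the holder at (321,235), between the open fingers. The small black one is at (266,122) and the orange one at (385,300), both clear of the fingers. Going down now.

```bash
python3 - <<'E'
from plan import *
plan([([468.2,258.1,170],66.8,3),([468.2,258.1,110],66.8,3)])
E
```

```text
[0.11, 0.11, 1.99, -0.0, 0.0, -0.0, 0.11, 0.11, 1.99, -0.0, 0.0, -0.0, 0.11, 0.12, 1.98, -0.002, 0.001, -0.006, -0.0, -0.0, 2.0, 0.0, -0.0, 0.0, -0.0, -0.0, 2.0, 0.0, -0.0, 0.0, -0.01, -0.01, 2.0, 0.0, -0.0, 0.0]
end tcp [0.4682 0.258  0.155 ]
```

Request:
carry_out:
  motion: [0.11,0.11,2,0,0,0,0.11,0.11,2,0,0,0,0.11,0.12,2,0,0,-0.006,0,0,0,0,0,0]

```text
clock: 4.45
tool_pos: [0.4678, 0.2576, 0.2139]
eef_rot: [0.201, 0.98, -0.002, -0.001]
contact_force: [0.1, 0.7, 0.2]
opening: 0.679
```

```bash
python3 - <<'E'
from plan import *
print(R.from_quat(monitor.get_state()['eef_rot']).as_matrix().round(4).tolist())
plan([([468.2,258.1,110],66.8,3)])
E
```

```text
[[-0.9191, 0.394, -0.0019], [0.394, 0.9191, -0.0029], [0.0006, -0.0034, -1.0]]
[-0.01, 0.03, 1.96, -0.0, -0.0, -0.0, -0.01, 0.03, 1.96, -0.0, -0.0, -0.0, -0.0, 0.02, 1.97, -0.003, -0.001, -0.0]
end tcp [0.4682 0.2581 0.155 ]
```

Request:
carry_out:
  motion: [0,0.03,2,0,0,0,0,0.03,2,0,0,0,0,0.02,1.9,-0.003,0,0,0,0,0,0,0,0]

```text
clock: 4.95
tool_pos: [0.4684, 0.2593, 0.1558]
eef_rot: [0.201, 0.98, 0.001, 0.0]
contact_force: [-0.4, 0.1, 0.5]
opening: 0.681
```

Request:
carry_out:
  motion: [0,0,0,0,0,0,0,0,0,0,0,0,0,0,0,0,0,0,0,0,0,0,0,0,0,0,0,0,0,0,0,0,0,0,0,0]
  hand: 0.5
  grip_force: 30

```text
clock: 5.7
tool_pos: [0.4681, 0.2604, 0.1558]
eef_rot: [0.2, 0.98, 0.001, 0.0]
contact_force: [1.0, 0.5, 0.1]
opening: 0.202
```

```bash
python3 - <<'E'
from plan import *
st=monitor.get_state();print({k:np.round(st[k],4) for k in ['tool_pos','eef_rot','contact_force','moment','opening']})
E
```

```text
{'tool_pos': array([0.4681, 0.2604, 0.1558]), 'eef_rot': array([2.000e-01, 9.798e-01, 1.400e-03, 2.000e-04]), 'contact_force': array([0.976 , 0.4885, 0.0686]), 'moment': array([ 0.0095, -0.1763, -0.0365]), 'opening': np.float64(0.2016)}
```

Request:
carry_out:
  motion: [0,0,-1,0,0,0,0,0,-2,0,0,0,0,0,-3,0,0,0,0,0,-3,0,0,0,0,0,-3,0,0,0,0,0,-2,0,0,0]

```text
clock: 6.45
tool_pos: [0.468, 0.2604, 0.2979]
eef_rot: [0.2, 0.98, 0.002, 0.001]
contact_force: [1.1, -0.1, -0.6]
opening: 0.2
```

```bash
python3 - <<'E'
from plan import *
plan([([660,0,260],95.8,7)])
E
```

```text
[-3.98, -2.35, -0.11, 0.0, 0.0, -0.07, -3.81, -2.62, -0.11, 0.0, 0.0, -0.07, -3.61, -2.88, -0.11, 0.0, 0.0, -0.07, -3.4, -3.13, -0.11, 0.0, 0.0, -0.07, -3.18, -3.35, -0.11, 0.0, 0.0, -0.07, -2.94, -3.57, -0.1, 0.0, 0.0, -0.08, -2.64, -3.8, -0.11, 0.004, 0.003, -0.074]
end tcp [ 0.66  -0.     0.305]
```

Request:
carry_out:
  motion: [-3.98,-2.35,-0.11,0,0,-0.07,-3.81,-2.62,-0.11,0,0,-0.07,-3.61,-2.88,-0.11,0,0,-0.07,-3.4,-3.13,-0.11,0,0,-0.07,-3.18,-3.35,-0.11,0,0,-0.07,-2.94,-3.57,-0.1,0,0,-0.08,-2.64,-3.8,-0.11,0.003,0.002,-0.074,0,0,0,0,0,0]

```text
clock: 7.45
tool_pos: [0.6615, -0.0055, 0.3025]
eef_rot: [-0.047, 0.999, -0.001, -0.0]
contact_force: [-0.4, 1.6, -0.2]
opening: 0.197
```

Request:
carry_out:
  motion: [0,0,0,0,0,0,0,0,0,0,0,0]

```text
clock: 7.7
tool_pos: [0.6592, 0.0013, 0.3035]
eef_rot: [-0.052, 0.999, 0.0, -0.0]
contact_force: [-0.8, 0.5, 0.4]
opening: 0.203
```

```bash
python3 - <<'E'
from m import *
st=monitor.get_state();print(np.round(st['tool_pos'],4),R.from_quat(st['eef_rot']).as_matrix().round(3).tolist(),np.round(st['q'],2))
s=snapshot('wrist');W0=cloud(s,st);save(s['frame'],'w2.png');W=W0.reshape(-1,3);W=W[~np.isnan(W[:,0])]
def box(lo,hi): return W[np.all((W>lo)&(W<hi),1)]
c=np.array([.588,-.067]);a=np.radians(95.8);d=np.array([np.cos(a),np.sin(a)]);n=np.array([-d[1],d[0]])
L=np.c_[(W[:,:2]-c)@d,(W[:,:2]-c)@n,W[:,2]]*1000   # dock frame estimate
def q(lo,hi,name):
    b=L[np.all((L>lo)&(L<hi),1)]
    if len(b)<5: print(name,len(b));return
    print(name,len(b),np.round(np.percentile(b,[2,50,98],axis=0),1).tolist())
rect(box([.45,-.18,.138],[.66,.02,.152]),'bar')
q([-80,-20,138],[80,20,152],'bar')
q([80,-30,68],[110,30,80],'cliptop')
q([80,-30,40],[110,30,80],'clip')
E
```

```text
[0.6592 0.0013 0.3035] [[-0.995, -0.104, -0.001], [-0.104, 0.995, 0.0], [0.001, 0.0, -1.0]] [ 0.36  0.87 -0.91  1.43  0.7   1.19  1.04]
bar 5259 c [589.6 -66.4] sides [(131.7, 96.1), (14.1, 6.1)]
bar 5259 [[-61.6, -8.3, 143.1], [2.7, -1.8, 145.8], [63.8, 4.9, 147.4]]
cliptop 506 [[88.2, -18.2, 68.9], [98.8, 0.6, 73.5], [102.7, 17.2, 75.2]]
clip 1295 [[84.4, -17.5, 43.9], [94.5, -0.2, 48.2], [102.4, 17.1, 75.0]]
```

View pics/w2.png

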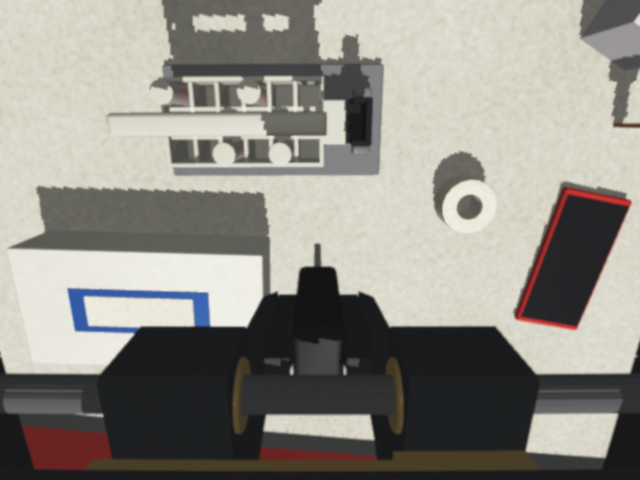

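The wrist view shows the dock with the clip at (358,120), the rack bar around (215,122) and the lever upright in the grip at (317,280). The dock frame from the wrist agrees with the overhead one to about 1 mm.

```bash
python3 - <<'E'
from plan import *
plan([([579.2,25.1,255],95.9,5)])
E
```

```text
[1.54, 0.64, 0.07, 0.0, -0.0, 0.0, 1.55, 0.64, 0.07, 0.0, -0.0, 0.0, 1.54, 0.64, 0.07, 0.0, -0.0, 0.0, 1.55, 0.64, 0.07, 0.0, -0.0, 0.0, 1.54, 0.65, 0.08, 0.0, -0.001, 0.001]
end tcp [0.5792 0.0251 0.3   ]
```

Request:
carry_out:
  motion: [1.54,0.64,0.07,0,0,0,1.54,0.64,0.07,0,0,0,1.54,0.64,0.07,0,0,0,1.54,0.64,0.07,0,0,0,1.54,0.64,0.07,0,0,0,0,0,0,0,0,0,0,0,0,0,0,0,0,0,0,0,0,0]

```text
clock: 8.75
tool_pos: [0.5807, 0.0235, 0.2996]
eef_rot: [-0.05, 0.999, -0.0, -0.0]
contact_force: [0.2, -0.2, -0.9]
opening: 0.2
```

```bash
cat >> h.py <<'E'
c0=np.array([.588,-.067]);a0=np.radians(95.9);d0=np.array([np.cos(a0),np.sin(a0)]);n0=np.array([-d0[1],d0[0]])
def dock(p): p=np.asarray(p);return np.round(np.r_[(p[:2]-c0)@d0,(p[:2]-c0)@n0,p[2]]*1000,1)
E
python3 - <<'E'
from plan import *
st=monitor.get_state();print(dock(st['tool_pos']),st['tool_pos'].round(4))
plan([([579.2,25.1,215],95.9,3)])
s=snapshot('side');save(cv2.resize(s['frame'][200:340,240:400],(800,700))[:600],'s1.png')
st=monitor.get_state();print(dock(st['tool_pos']))
W=cloud(s).reshape(-1,3);W=W[~np.isnan(W[:,0])]
L=np.c_[(W[:,:2]-c0)@d0,(W[:,:2]-c0)@n0,W[:,2]]*1000
for z in range(150,240,10):
    b=L[np.all((L>[60,-30,z])&(L<[130,30,z+10]),1)]
    if len(b)>3: print(z,len(b),np.percentile(b,[3,50,97],axis=0).round(1).tolist())
E
```

```text
[ 90.8  -2.1 299.6] [0.5807 0.0235 0.2996]
[0.04, 0.06, 1.32, -0.0, -0.0, -0.0, 0.05, 0.06, 1.32, -0.0, -0.0, -0.0, 0.04, 0.05, 1.32, -0.0, -0.0, -0.002]
end tcp [0.5792 0.0251 0.26  ]
[ 90.8  -2.  299.5]
150 25 [[89.4, -7.2, 150.3], [91.7, -2.3, 154.8], [93.3, 2.7, 159.1]]
160 35 [[89.3, -8.6, 160.6], [91.5, -1.4, 164.5], [93.6, 4.8, 169.1]]
170 35 [[89.6, -8.5, 170.7], [92.3, -2.0, 174.6], [94.4, 5.5, 179.6]]
180 38 [[89.2, -8.3, 180.8], [91.7, -0.8, 184.3], [94.6, 5.0, 189.7]]
190 33 [[89.8, -9.5, 190.1], [92.2, -2.2, 194.2], [93.5, 4.5, 199.7]]
200 26 [[89.8, -14.6, 200.4], [96.5, -1.7, 208.2], [99.2, 10.8, 209.6]]
210 76 [[84.7, -15.2, 210.3], [98.3, 2.4, 214.9], [101.4, 12.2, 219.7]]
220 70 [[86.3, -13.3, 220.1], [98.6, 5.2, 224.5], [101.9, 12.4, 229.1]]
230 53 [[72.3, -7.4, 230.5], [97.8, 9.3, 236.9], [112.8, 12.2, 239.5]]
```

Blade centred at dock (91.5, -2) and the shoulder height is as expected. In this pose tool y is dock +x and tool x is dock +y.

Request:
carry_out:
  motion: [0.1,0.12,1.8,0,0,0,0.07,0,2,0,0,0,0,0,2,0,0,0,0,0,1.5,0,0,0,0,0,0.8,0,0,0,0,0,0.5,0,0,0,0,0,0,0,0,0]

```text
clock: 9.68
tool_pos: [0.5784, 0.0247, 0.2136]
eef_rot: [-0.051, 0.999, -0.0, -0.0]
contact_force: [0.7, -0.6, 0.2]
opening: 0.201
```

```bash
python3 - <<'E'
from h import *
st=monitor.get_state();print(dock(st['tool_pos']),st['contact_force'].round(2),st['moment'].round(3))
s=snapshot('side');save(cv2.resize(s['frame'][220:330,250:370],(654,600),interpolation=cv2.INTER_CUBIC),'s2.png')
E
```

```text
[9.220e+01 2.000e-01 2.136e+02] [ 0.66 -0.57  0.17] [ 0.036 -0.154 -0.025]
```

View pics/s2.png

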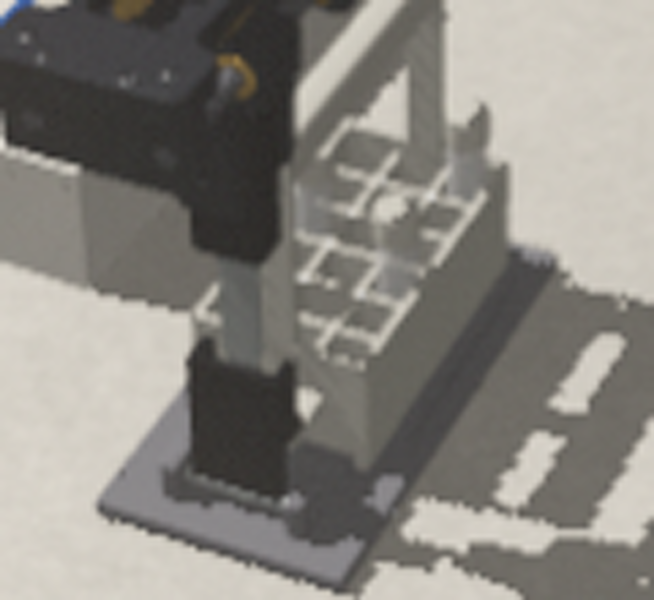

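The blade stands behind the clip plate at (240,330), between the guide cheeks. Fingers and bar are clear. Now pushing outward.

Request:
carry_out:
  motion: [0,0.4,0,0,0,0,0,0.4,0,0,0,0,0,0.4,0.2,0,0,0,0,0.4,0.3,0,0,0,0,0.4,0.2,0,0,0,0,0.4,0,0,0,0,0,0.4,0,0,0,0,0,0.4,0,0,0,0]

```text
clock: 10.72
tool_pos: [0.5748, 0.0566, 0.2064]
eef_rot: [-0.051, 0.999, -0.0, -0.001]
contact_force: [-0.1, -2.9, -0.0]
opening: 0.201
```

```bash
cat > clip.py <<'E'
from h import *
st=monitor.get_state();print(dock(st['tool_pos']),st['contact_force'].round(2),st['moment'].round(3),st['opening'])
s=snapshot('side')
W=cloud(s);m=finder.masks_of(s,'clip');m=[x for x in m if abs(np.mean(x['extent'][::2])-290)<25]
if m:
    w=W[m[0]['pixels']];w=w[~np.isnan(w[:,0])];L=np.c_[(w[:,:2]-c0)@d0,(w[:,:2]-c0)@n0,w[:,2]]*1000
    L=L[(abs(L[:,1])<19)&(L[:,0]>98)&(L[:,0]<160)&(L[:,2]>22)&(L[:,2]<76)]
    # outer face: fit x = a + t*z
    for _ in range(3):
        t,a=np.polyfit(L[:,2],L[:,0],1);r=L[:,0]-a-t*L[:,2];L=L[abs(r)<3]
    print('p',m[0]['p'],'n',len(L),'angle',np.arctan(t),'top z',L[:,2].max(),'x at 16',a+16*t)
E
python3 clip.py
```

```text
[124.3   0.5 206.4] [-0.11 -2.91 -0.04] [-0.804 -0.207  0.04 ] 0.20129607206999497
p 0.82 n 46 angle 0.5606299176646433 top z 67.1443428088384 x at 16 98.48255138081527
```

Request:
carry_out:
  motion: [0,-0.5,0,0,0,0,0,-0.5,0,0,0,0,0,0,-1.5,0,0,0,0,0,-3,0,0,0,0,0,-3,0,0,0,0,0,-2,0,0,0,0,0,0,0,0,0]

```text
clock: 11.7
tool_pos: [0.5767, 0.0471, 0.3033]
eef_rot: [-0.05, 0.999, 0.0, 0.001]
contact_force: [0.7, -0.0, -0.8]
opening: 0.2
```

```bash
python3 clip.py; python3 - <<'E'
from plan import *
plan([([470,252,258],66.9,7),([468.1,260.4,258],66.9,1)])
E
```

```text
[114.6  -0.5 303.3] [ 0.68 -0.   -0.83] [ 0.091 -0.118  0.024] 0.1996828728874927
p 0.54 n 35 angle 0.6255428814236169 top z 67.67417669951392 x at 16 93.15563457669775
[1.21, 3.08, -0.03, -0.0, -0.0, 0.07, 1.42, 2.98, -0.03, -0.0, -0.0, 0.07, 1.62, 2.88, -0.03, -0.0, -0.0, 0.07, 1.82, 2.76, -0.03, -0.0, -0.0, 0.07, 2.01, 2.62, -0.03, -0.0, -0.0, 0.07, 2.19, 2.48, -0.03, -0.0, -0.0, 0.08, 2.38, 2.29, -0.02, -0.001, -0.001, 0.074, 0.5, 0.7, -0.0, -0.0, 0.0, 0.0]
end tcp [0.4681 0.2604 0.303 ]
```

Request:
carry_out:
  motion: [1.21,3.08,0,0,0,0.07,1.42,2.98,0,0,0,0.07,1.62,2.88,0,0,0,0.07,1.82,2.76,0,0,0,0.07,2.01,2.62,0,0,0,0.07,2.19,2.48,0,0,0,0.08,2.38,2.29,0,0,0,0.074,0.5,0.6,0,0,0,0]

```text
clock: 12.8
tool_pos: [0.4664, 0.2616, 0.3008]
eef_rot: [0.198, 0.98, -0.0, -0.001]
contact_force: [0.5, -0.6, -0.6]
opening: 0.202
```

Request:
carry_out:
  motion: [0,0,0,0,0,0,0,0,0,0,0,0,0,0,0,0,0,0]

```text
clock: 13.18
tool_pos: [0.4687, 0.2585, 0.3012]
eef_rot: [0.201, 0.98, -0.001, -0.0]
contact_force: [1.0, 0.5, -0.4]
opening: 0.199
```

```bash
python3 - <<'E'
from plan import *
st=monitor.get_state();print(st['tool_pos'].round(4),R.from_quat(st['eef_rot']).as_matrix().round(4).tolist())
plan([([468.2,259,185],66.9,3)])
s=snapshot('side');W=cloud(s).reshape(-1,3);W=W[~np.isnan(W[:,0])]
for z in range(140,260,10):
    b=W[np.all((W>[.42,.2,z/1e3])&(W<[.52,.32,z/1e3+.01]),1)]
    if len(b)>3: print(z,len(b),np.percentile(b*1e3,[3,50,97],axis=0).round(1).tolist())
E
```

```text
[0.4687 0.2585 0.3012] [[-0.9192, 0.3938, -0.0008], [0.3938, 0.9192, -0.0013], [0.0003, -0.0015, -1.0]]
[0.02, 0.01, 2.37, -0.0, -0.0, -0.0, 0.02, 0.02, 2.38, -0.0, -0.0, -0.0, 0.02, 0.01, 2.37, -0.002, -0.0, -0.002]
end tcp [0.4682 0.259  0.23  ]
150 25 [[463.8, 256.2, 150.4], [466.4, 258.7, 154.7], [473.3, 260.6, 158.5]]
160 31 [[462.3, 255.7, 161.0], [467.4, 258.2, 165.5], [475.2, 261.2, 169.5]]
170 32 [[462.4, 255.7, 170.2], [466.5, 258.4, 174.5], [476.0, 260.4, 178.8]]
180 32 [[461.9, 256.0, 180.2], [466.7, 259.2, 184.3], [475.2, 260.9, 189.1]]
190 31 [[462.0, 255.7, 190.5], [464.7, 259.3, 193.6], [476.0, 261.3, 199.4]]
200 6 [[457.8, 258.4, 201.3], [462.5, 260.9, 205.2], [463.9, 267.8, 209.8]]
210 79 [[453.8, 254.7, 211.5], [458.9, 264.5, 215.8], [478.0, 269.2, 219.9]]
220 70 [[454.0, 256.1, 220.3], [458.6, 264.8, 224.6], [471.3, 269.0, 229.2]]
230 93 [[452.8, 245.1, 230.2], [457.9, 263.9, 236.2], [466.0, 278.0, 239.6]]
240 179 [[450.3, 242.4, 240.3], [458.4, 266.7, 245.3], [481.4, 281.7, 249.6]]
250 198 [[449.4, 241.5, 250.3], [459.2, 267.8, 255.4], [481.9, 282.8, 259.7]]
```

Request:
carry_out:
  motion: [0.03,0.02,2,0,0,0,0,0,2.5,0,0,0,0,0,2,0,0,0,0,0,1,0,0,0,0,0,0,0,0,0,0,0,0.7,0,0,0,0,0,0.7,0,0,0,0,0,0.6,0,0,0]

```text
clock: 14.22
tool_pos: [0.4678, 0.26, 0.2063]
eef_rot: [0.2, 0.98, -0.0, -0.0]
contact_force: [-0.5, -0.7, -1.5]
opening: 0.201
```

```bash
python3 - <<'E'
from plan import *
st=monitor.get_state();print(st['tool_pos'].round(4),st['contact_force'].round(2),st['moment'].round(3))
E
```

```text
[0.4678 0.26   0.2063] [-0.49 -0.68 -1.49] [ 0.041 -0.132  0.061]
```

Request:
carry_out:
  motion: [0,0,1,0,0,0,0,0,1,0,0,0,0,0,1,0,0,0,0,0,1,0,0,0,0,0,0.6,0,0,0,0,0,0.3,0,0,0,0,0,0,0,0,0]

```text
clock: 15.1
tool_pos: [0.4677, 0.2601, 0.1575]
eef_rot: [0.2, 0.98, -0.0, -0.0]
contact_force: [-0.7, 0.7, -0.7]
opening: 0.204
```

Request:
carry_out:
  motion: [0,0,0.1,0,0,0,0,0,0.1,0,0,0,0,0,0,0,0,0]

```text
clock: 15.48
tool_pos: [0.4679, 0.2601, 0.1557]
eef_rot: [0.2, 0.98, -0.0, -0.0]
contact_force: [-0.2, -0.2, 0.8]
opening: 0.203
```

Request:
carry_out:
  motion: [0,0,0,0,0,0,0,0,0,0,0,0,0,0,0,0,0,0,0,0,0,0,0,0,0,0,0,0,0,0]
  hand: 5.5

```text
clock: 16.1
tool_pos: [0.4677, 0.26, 0.1555]
eef_rot: [0.2, 0.98, -0.0, -0.0]
contact_force: [-0.3, 1.4, 0.0]
opening: 0.627
```

Request:
carry_out:
  motion: [0,0,-1.5,0,0,0,0,0,-3,0,0,0,0,0,-4,0,0,0,0,0,-4,0,0,0,0,0,-2,0,0,0,0,0,0,0,0,0,0,0,0,0,0,0]

```text
clock: 16.98
tool_pos: [0.4675, 0.2596, 0.3001]
eef_rot: [0.2, 0.98, -0.001, -0.001]
contact_force: [0.3, -0.1, -0.1]
opening: 0.622
```

```bash
python3 - <<'E'
from m import *
st=monitor.get_state();print(np.round(st['tool_pos'],4))
s=snapshot('wrist');W=cloud(s,st);W=W.reshape(-1,3);W=W[~np.isnan(W[:,0])]
def box(lo,hi): return W[np.all((W>lo)&(W<hi),1)]
rect(box([.42,.21,.118],[.51,.30,.130]),'levertop')
rect(box([.40,.19,.058],[.52,.31,.070]),'holdertop')
print(np.median(box([.455,.245,.11],[.48,.27,.14]),0))
save(s['frame'],'w3.png')
from plan import plan
plan([([600,-20,255],5.9,9)])
E
```

```text
[0.4675 0.2596 0.3001]
levertop 986 c [468.6 259.7] sides [(27.7, 156.9), (17.9, 66.9)]
holdertop 3259 c [468.4 258. ] sides [(60.0, 157.0), (54.2, 67.0)]
[0.46734941 0.26009683 0.12386486]
[-2.57, -2.28, -0.0, -0.0, 0.0, 0.12, -2.83, -1.96, -0.0, -0.0, 0.0, 0.12, -3.04, -1.6, -0.0, -0.0, 0.0, 0.12, -3.21, -1.23, -0.0, -0.0, 0.0, 0.12, -3.33, -0.83, -0.0, -0.0, 0.0, 0.12, -3.41, -0.43, -0.0, -0.0, 0.0, 0.12, -3.44, -0.02, -0.0, -0.0, 0.0, 0.12, -3.41, 0.39, -0.01, -0.0, 0.0, 0.11]
[-3.35, 0.77, -0.0, -0.002, 0.001, 0.115]
end tcp [ 0.6  -0.02  0.3 ]
```

The lever is back in its holder, upright, with its top at 124 mm. Now to the rack.

Request:
carry_out:
  motion: [-2.57,-2.28,0,0,0,0.12,-2.83,-1.96,0,0,0,0.12,-3.04,-1.6,0,0,0,0.12,-3.21,-1.23,0,0,0,0.12,-3.33,-0.83,0,0,0,0.12,-3.41,-0.43,0,0,0,0.12,-3.44,0,0,0,0,0.12,-3.41,0.39,0,0,0,0.11]

```text
clock: 18.02
tool_pos: [0.5861, 0.0103, 0.2998]
eef_rot: [0.628, 0.778, -0.001, -0.001]
contact_force: [0.6, 0.0, -0.4]
opening: 0.625
```

```bash
python3 - <<'E'
from plan import *
plan([([588.8,-66.6,245],6,4)])
E
```

```text
[-1.89, -0.34, 0.25, -0.0, 0.0, 0.03, -1.9, -0.28, 0.24, -0.0, 0.0, 0.03, -1.91, -0.23, 0.25, -0.0, 0.0, 0.02, -1.92, -0.19, 0.24, -0.002, 0.0, 0.028]
end tcp [ 0.5888 -0.0666  0.29  ]
```

Request:
carry_out:
  motion: [-1.9,-0.34,0.25,0,0,0.03,-1.9,-0.28,0.25,0,0,0.03,-1.9,-0.23,0.25,0,0,0.02,-1.9,-0.19,0.25,0,0,0.028,0,0,0,0,0,0,0,0,0,0,0,0]

```text
clock: 18.77
tool_pos: [0.5888, -0.0641, 0.2907]
eef_rot: [0.667, 0.745, 0.0, -0.0]
contact_force: [0.6, -0.0, 0.4]
opening: 0.622
```

```bash
python3 - <<'E'
from m import *
st=monitor.get_state();print(np.round(st['tool_pos'],4))
s=snapshot('wrist');W=cloud(s,st);W=W.reshape(-1,3);W=W[~np.isnan(W[:,0])]
def box(lo,hi): return W[np.all((W>lo)&(W<hi),1)]
rect(box([.45,-.18,.138],[.66,.02,.152]),'bar')
save(s['frame'],'w4.png')
from plan import plan
plan([([588.8,-66.6,185],6,3)])
E
```

```text
[ 0.5888 -0.0641  0.2907]
bar 4450 c [589.7 -66.1] sides [(131.8, 96.1), (14.1, 6.1)]
[-0.1, -0.01, 2.03, -0.0, -0.0, 0.0, -0.1, -0.01, 2.03, -0.0, -0.0, 0.0, -0.09, -0.02, 2.02, -0.0, -0.001, 0.007]
end tcp [ 0.5888 -0.0666  0.23  ]
```

View pics/w4.png

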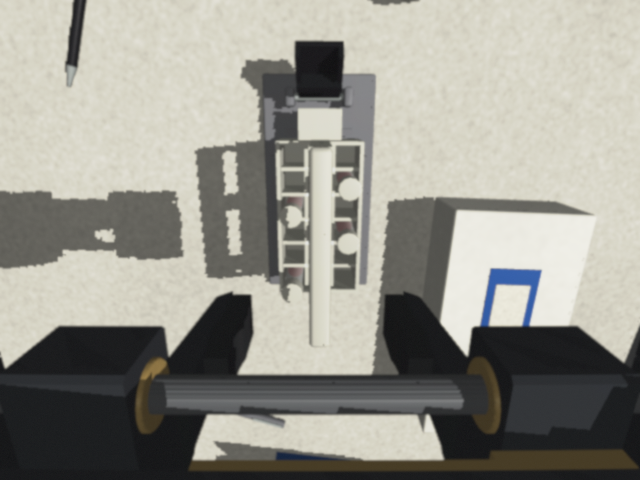

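The wrist view shows the clip standing open at (320,68), the bar centred between the fingers at (320,245) and four caps in the wells.

Request:
carry_out:
  motion: [-0.1,0.04,2,0,0,0,-0.1,0.03,2,0,0,0,-0.1,0,2,0,0,0.006,0,0,2,0,0,0,0,0,2,0,0,0,0,0,1,0,0,0,0,0,0,0,0,0,0,0,0,0,0,0]

```text
clock: 19.82
tool_pos: [0.5903, -0.0676, 0.1813]
eef_rot: [0.669, 0.743, 0.0, 0.0]
contact_force: [0.4, 0.7, 0.5]
opening: 0.622
```

```bash
python3 - <<'E'
from plan import *
plan([([589.4,-67,136],6.1,1)])
E
```

```text
[0.07, -0.08, 0.03, 0.001, 0.0, -0.002]
end tcp [ 0.5894 -0.067   0.181 ]
```

Request:
carry_out:
  motion: [0.05,-0.06,0,0,0,0,0,0,0,0,0,0,0,0,0,0,0,0,0,0,0,0,0,0,0,0,0,0,0,0,0,0,0,0,0,0,0,0,0,0,0,0,0,0,0,0,0,0]
  hand: 0.5
  grip_force: 50

```text
clock: 20.82
tool_pos: [0.5893, -0.0674, 0.1807]
eef_rot: [0.669, 0.743, -0.0, 0.0]
contact_force: [0.5, -0.8, 0.5]
opening: 0.149
```

```bash
python3 - <<'E'
from plan import *
st=monitor.get_state();print({k:np.round(st[k],4) for k in ['tool_pos','eef_rot','contact_force','moment','opening']})
E
python3 clip.py
```

```text
{'tool_pos': array([ 0.5893, -0.0674,  0.1807]), 'eef_rot': array([ 6.694e-01,  7.429e-01, -2.000e-04,  1.000e-04]), 'contact_force': array([ 0.4808, -0.7624,  0.4887]), 'moment': array([ 0.0099, -0.2669, -0.0231]), 'opening': np.float64(0.1491)}
[ -0.6  -1.2 180.7] [ 0.48 -0.76  0.49] [ 0.01  -0.267 -0.023] 0.14913256688340829
p 0.68 n 36 angle 0.6004127559826882 top z 67.90383344105334 x at 16 94.54308181109667
```

Request:
carry_out:
  motion: [0,0,-0.4,0,0,0,0,0,-0.5,0,0,0,0,0,-0.5,0,0,0,0,0,-0.6,0,0,0,0,0,0,0,0,0]

```text
clock: 21.55
tool_pos: [0.5894, -0.0675, 0.2012]
eef_rot: [0.669, 0.743, 0.0, 0.0]
contact_force: [-0.2, -0.5, -3.8]
opening: 0.152
```

Request:
carry_out:
  motion: [0,0,-0.7,0,0,0,0,0,-1.2,0,0,0,0,0,-1.5,0,0,0,0,0,-1.5,0,0,0,0,0,-1.5,0,0,0,0,0,-1.0,0,0,0,0,0,-0.6,0,0,0,0,0,0,0,0,0]

```text
clock: 22.55
tool_pos: [0.5893, -0.0674, 0.2809]
eef_rot: [0.669, 0.743, -0.0, 0.0]
contact_force: [-1.1, 0.6, -3.4]
opening: 0.153
```

```bash
cat > fin.py <<'E'
from m import *
st=monitor.get_state();print({k:np.round(st[k],4) for k in ['clock','tool_pos','eef_rot','contact_force','moment','opening']})
s=snapshot('side');W=cloud(s)
save(cv2.resize(s['frame'][150:340,220:460],(758,600),interpolation=cv2.INTER_CUBIC),'fin%d.png'%int(st['clock']))
W=W.reshape(-1,3);W=W[~np.isnan(W[:,0])];L=np.c_[(W[:,:2]-c0)@d0,(W[:,:2]-c0)@n0,W[:,2]]*1000
# rack well-rim top: nominal 58 mm seated
t=L[(abs(L[:,0])<66)&(abs(L[:,1])<36)&(L[:,2]>145)&(L[:,2]<172)]
print('rim',len(t)); A=np.c_[t[:,:2],np.ones(len(t))]
for _ in range(4):
    p=np.linalg.lstsq(A,t[:,2],rcond=None)[0];r=t[:,2]-A@p;k=abs(r)<4;t,A=t[k],A[k]
print('slope x,y,z0',p.round(3),len(t))
E
python3 fin.py; python3 clip.py
```

```text
{'clock': np.float64(22.55), 'tool_pos': array([ 0.5893, -0.0674,  0.2809]), 'eef_rot': array([ 6.694e-01,  7.429e-01, -2.000e-04,  1.000e-04]), 'contact_force': array([-1.0944,  0.5799, -3.4123]), 'moment': array([-0.0691, -0.0924, -0.0069]), 'opening': np.float64(0.1526)}
rim 1213
slope x,y,z0 [-1.50000e-02  2.90000e-02  1.53084e+02] 493
[ -0.6  -1.  280.4] [-0.    0.21 -2.97] [-0.029 -0.079 -0.022] 0.15305460147980507
p 0.77 n 36 angle 0.6274822537981293 top z 68.38811863759275 x at 16 92.65508076384985
```

View pics/fin22.png

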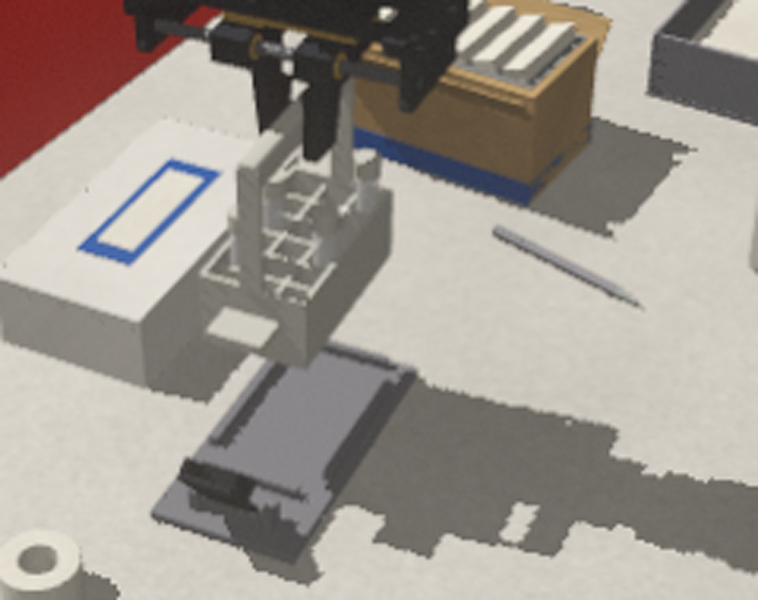

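```bash
python3 - <<'E'
from m import *
s=snapshot('side');W=cloud(s).reshape(-1,3);W=W[~np.isnan(W[:,0])]
L=np.c_[(W[:,:2]-c0)@d0,(W[:,:2]-c0)@n0,W[:,2]]*1000
b=L[(abs(L[:,0])<80)&(abs(L[:,1])<12)&(L[:,2]>225)&(L[:,2]<250)]
for lo in range(-75,75,15):
    c=b[(b[:,0]>=lo)&(b[:,0]<lo+15)]
    if len(c)>5: print(lo,len(c),np.percentile(c[:,2],[5,95]).round(1))
E
```

```text
-75 6 [226.9 232.8]
-60 11 [227.7 234.9]
-15 24 [241.2 247. ]
0 82 [229.4 247.8]
15 61 [228.8 246.1]
30 60 [228.8 246.6]
45 64 [227.8 245.7]
60 88 [226.7 244.9]
```

The rack hangs level over the empty dock, at about (300,260) in the crop. The clip leans well open at (220,480) and the tube caps are in their wells. Handing in.

```bash
python3 -c "
from h import *
st=monitor.get_state();print(st['clock'],st['tool_pos'].round(4),abs(st['qd']).max());print(workorder.finish_job())"
```

```text
22.75 [ 0.5889 -0.0675  0.28  ] 0.0019381807264674648
the job is handed in; nothing more can be done
None
```

The job is done and was handed in at 22.75 s. The arm is holding the rack by its handle about 10 cm above the dock.

- **Lever:** I took the black lever from its holder, pushed the clip open with its blade, and put it back. The wrist camera then showed it upright, with its top at 124 mm and within 1.5 mm of where it stood.
- **Clip:** The last fit put the clip at about 0.6 rad; the fits after the push ranged from 0.56 to 0.63. All are above the 0.4 asked, and it stayed open through the lift.
- **Rack:** It came straight up 9.9 to 10.0 cm by the tool position, and the arm was still at hand-in.
- **Level:** The depth fits gave slopes of 0.015 to 0.03 rad, which is about what the side camera's noise allows. A tilt of about 1° is therefore not ruled out.
- **Tubes and desk:** The last side picture shows tube caps still in their wells, though the handle and fingers hide part of the rack. All four were counted just before the grasp. I saw nothing disturbed, but I did not re-measure the bystanders one by one.

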